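# Load a test carrier and latch the tray

### The job

Lift the carrier with the blue grip, gently set it flat and fully down into the pocket of the pulled-out dock tray, and let go of it. Then press the tray in by its front plate with the closed fingers until its push-push latch takes, back off, and check that the tray stayed in with the carrier still seated; if it came back out, press again. Never press on the tray with more than about 20 newtons, and leave the yellow carrier, the orange pot and the screwdriver where they are.

Things in the scene. Friction and masses are not known exactly. Their poses are not given: they have to be found in the camera images.
- carrier: Workpiece carrier, 0.15 to 0.3 kg: dark steel plate 72 x 58 x 10 mm (x, y, z), green boards at both ends, upright BLUE grip block in the middle, 32 mm along x, 14 mm along y, 10 to 38 mm above the underside: grip it across y. Origin: centre of the underside, z up. Lies flat on the bench. A half turn about z fits the pocket too.
- dock: Fixed loading dock: aluminium base, two steel guide rails along its x (tops 33 mm above the bench), tray between them, grey latch block 42 mm high at the far end. Origin: on the bench under the middle. x is the pressing direction (into the dock, away from the robot), y left, z up. Reaches 70 mm before (the pulled-out tray 115 mm) and 125 mm behind the origin, 65 mm to either side.
- tray (a joint): How far the tray is in along the dock's x, m. 0: fully out (start). A spring drives it out with 3 N (out) to 7 N (in). Pressed past the latch and let go it stays at 0.041 to 0.059; the depth differs from dock to dock and cannot be seen. The latch takes 5.5 mm deeper than that rest. Pressed less, or pressed once more after latching, the tray comes back to 0 when let go.
- tray_front (a point): Centre of the outer face of the tray's white front plate (124 wide, 40 high, 8 mm thick, 6 to 46 mm above the bench), 26 mm above the bench; moves with the tray, axes as the dock's: press along +x. Pressing takes 3 to 9 N (12 with the fingers rubbing); 6 mm past the latched rest a rubber stop adds 6 N per mm, so 14 to 17 N means pressed far enough.
- pocket (a point): Centre of the pocket's floor in the tray, 15.5 mm above the bench, 55 mm behind the front face; moves with the tray, axes as the dock's. Pocket 75 x 61 mm (x, y), 10 mm deep, rim 25.5 mm above the bench with a 2.5 mm bevel: 1.5 mm of play each side of the carrier. Seated, the carrier's origin lies on this point.
- spare_carrier: Bystander: a carrier of the same shape with a YELLOW grip and black inlays, not to be moved. Origin: centre of the underside.
- parts_pot: Bystander: orange open pot 70 x 70 x 35 mm, origin at the centre of the underside.
- screwdriver: Bystander: red-handled screwdriver 170 mm long, lying along its x, on the right beyond the dock.

How it is judged:
On the way, in this order (a step that is already met when the one before it is completed fails the run):
1. the blue-gripped carrier is seated flat in the pocket of the pulled-out tray and let go (horizontal distance between carrier and pocket below 0.004 m and z of carrier in the frame of pocket between -0.003 and 0.002 m and angle between the x axis of carrier and the x axis of pocket, either way round below 0.08 rad and angle between carrier's own z axis and vertical below 0.06 rad and value of joint tray below 0.01 m and contact force between the fingers and carrier below 0.05 N), for 0.2 s.
2. the tray, pressed in and let go, stays latched by itself for half a second (value of joint tray between 0.039 and 0.0615 m and velocity of joint tray between -0.004 and 0.004 m/s and contact force between each of the fingers, the arm and tray below 0.05 N and contact force between the fingers and carrier below 0.05 N), for 0.5 s.
At the end, for the whole second after the job is handed in: The tray rests latched (pushed in by 39 to 61.5 mm) with nothing touching it, and the blue-gripped carrier lies at rest in its pocket, within 4 mm sideways, 2 mm in height and 0.08 rad in yaw of the seated pose (all of step 2 and horizontal distance between carrier and pocket below 0.004 m and z of carrier in the frame of pocket between -0.003 and 0.002 m and angle between the x axis of carrier and the x axis of pocket, either way round below 0.08 rad and angle between carrier's own z axis and vertical below 0.06 rad and linear speed of carrier below 0.02 m/s).
It fails at once if the robot presses on the tray with more than 25 N (contact force between any of the fingers, the arm and tray above 25 N).
It fails at once if the carrier is dropped or forced into the tray (more than 40 N between them) (contact force between carrier and tray above 40 N).
It fails at once if the yellow carrier, the pot or the screwdriver is moved by more than 20 mm (distance of any of spare_carrier, parts_pot, screwdriver from where it was at the start of the episode above 0.02 m).
It also fails if it takes over 61 s, if anything falls off the work surface, if the arm or the gripper's body presses on something with over 40 N, if the wrist force passes 120 N, or if a joint passes its speed limit or range.

### The arm

A 6-joint arm with a two-finger parallel gripper is mounted at the origin on the work surface. World frame = base frame: x ahead of the robot, y to its left, z up, the work surface at z = 0. Lengths are in m, angles in rad, forces in N, time in s.
With the tool pointing down it reaches from about 0.375 to 0.925 m from the base axis. Payload 5.7 kg.
Tool frame: the origin (TCP) lies midway between the tips of the shut fingers; the grasp point (between the pads) lies 19 mm behind it; y points along the fingers, z is the direction in which the jaws open and shut, and the axes are right-handed (so a half turn about y gives the same grasp; the last joint's range is limited). The gripper opens to 88 mm and grips with 3 to 60 N. Pads are 20 mm wide; open, the fingers measure 115 mm over their backs; the gripper's body (75 mm by 178 mm) begins 61 mm behind the grasp point.
Start: joints at [-1.355, 0.359, 1.51, -0, 1.272, -0.115], TCP at [0.195, -0.567, 0.223] pointing down, gripper open.
Joint ranges: [-2.97, 2.97], [-1.01, 2.36], [0.21, 2.38], [-0.96, 4.11], [0.2, 2.71], [-2.98, 2.98]. Speed limits (rad/s): [2.39, 2.39, 3.14, 3.14, 3.14, 3.14].

### API

Orientations are given as a rotation vector (axis times angle).
In Python, from station import robot gives the robot as it stands.
- The arm moves only by the tool apply_moves, never from a script. Its argument "motion" is a list of rows, each an object with "dp": the shift along the world's x, y, z in m, a list of three; "rot": the turn, a rotation vector about the world's x, y, z in degrees, a list of three; "fingers": the closure, from -1 (fully open) to 1 (shut). In form: [{"dp": [dx, dy, dz], "rot": [rx, ry, rz], "fingers": fingers}, ...]. A call has exactly 10 rows; each row shifts and turns the pose as measured when the row begins; what a row does not reach is not made up. A row lasts 1/8 s, in which the tool goes at most 62.5 mm and 10.7 degrees, less where a joint would pass 70% of its speed; a pose out of reach is approached as far as the arm can. A call with a gripper value outside its range is refused whole. The fingers move at their own pace and stop on an object; "force" is the grip in N (left out, the last holds). Time passes only in rows, so rows that do not move let the fingers close, or fill a call up. It gives the time, the measured TCP pose, the force and the opening at its end, in the units of the state.
- robot.get_obs(): the state, without advancing time (a new reading comes with each control period).
- robot.camera(name): name is "scene" or "top"; returns a dict with "pixels" (480x640x3 uint8, red, green, blue), "camera_matrix" (3x3 intrinsics, pixels), "dist_coeffs" ([k1, k2, p1, p2, k3] as OpenCV has them; the pictures are not rectified), "T" (4x4, takes a point from camera to world coordinates). Camera axes: x right, y down, z forward; pixel columns grow to the right and rows downward; lengths in m; the calibration is good to about 2 mm. A picture is of the moment at which its call begins. There is no depth.
- robot.sign_off(): hands the job in, once; it reports no verdict.
The state is a dict: "clock": time; "q": joint angles; "qd": joint speeds; "tau": joint torques, N m; "tool_pos": TCP position; "ee_rot": TCP orientation; "force": force on the tool from outside, world axes, zero at the start; "wrist_torque": the same for the moment, N m; "gripper_width": finger opening in m.
Only numpy, scipy, OpenCV 4.12 (cv2) and the standard library are available. Lean on these libraries where they do the work, as an engineer would, in place of code of your own. Each camera call takes 0.05 s, during which the arm holds its last target. There are 200 camera calls.

## Working session

There is one attempt and no reset: what is moved stays moved. The work goes in short steps, Python scripts to look and compute and a tool call to move; the robot and the scene stay as the last step left them, time stands still between calls to the robot, and variables do not carry over. Pictures are saved under pics/ and viewed, about 8 in all and at most 12, crops included, and the job is handed in when it is done.

Besides the shell and the picture viewer there is one more tool, called after "Request:" as name([rows], argument=value, ...), one row to a line, values as JSON. apply_moves: Moves the arm, as the interface text tells. Its arguments: {"type":"object","properties":{"motion":{"type":"array"},"force":{"type":"number"}},"required":["motion"]}

```bash
mkdir -p pics; ls
python3 - <<'E'
from station import robot
import cv2,numpy as np
for n in("scene","top"):
    c=robot.camera(n); cv2.imwrite(f"pics/{n}0.png",c["pixels"][:,:,::-1]); np.savez(f"{n}0.npz",**c)
    print(n,c["camera_matrix"],c["dist_coeffs"],c["T"].round(3))
print(robot.get_obs())
E
```

```text
pics
scene [[440.13601873   0.         316.42960603]
 [  0.         440.13601873 241.50684032]
 [  0.           0.           1.        ]] [-0.08290515  0.          0.          0.          0.        ] [[ 0.851  0.421 -0.315  0.762]
 [ 0.526 -0.697  0.488 -0.388]
 [-0.013 -0.581 -0.814  0.637]
 [ 0.     0.     0.     1.   ]]
top [[452.68586276   0.         317.313419  ]
 [  0.         452.68586276 237.0697072 ]
 [  0.           0.           1.        ]] [-0.11798736  0.          0.          0.          0.        ] [[-0.023 -0.997  0.075  0.47 ]
 [-1.     0.022 -0.015 -0.039]
 [ 0.013 -0.075 -0.997  0.83 ]
 [ 0.     0.     0.     1.   ]]
{'clock': 0.1, 'q': array([-1.35508134e+00,  3.59426978e-01,  1.51130454e+00,  4.32030701e-05,
        1.27254303e+00, -1.15064265e-01]), 'qd': array([ 0.00127619, -0.00269162, -0.00245793,  0.0002355 ,  0.00113611,
       -0.00097296]), 'tau': array([-4.69033785e-04, -5.16359568e+01, -2.71407813e+01,  6.76491112e-02,
        2.76943407e-02, -3.14751276e-05]), 'tool_pos': array([ 0.19476091, -0.56684713,  0.22190473]), 'ee_rot': array([-0.34091732,  2.04402119, -2.04053888]), 'force': array([ 0.9301136 , -0.58248204, -0.6738752 ]), 'wrist_torque': array([ 0.04339459, -0.02100613, -0.01071393]), 'gripper_width': 0.0879360292826982}
```

View pics/top0.png

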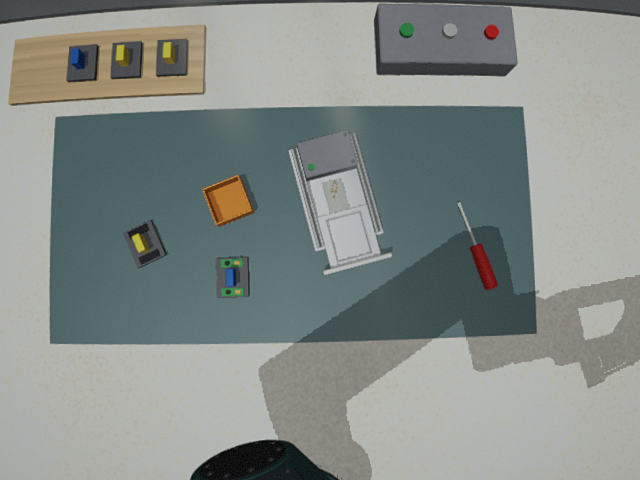

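View pics/scene0.png

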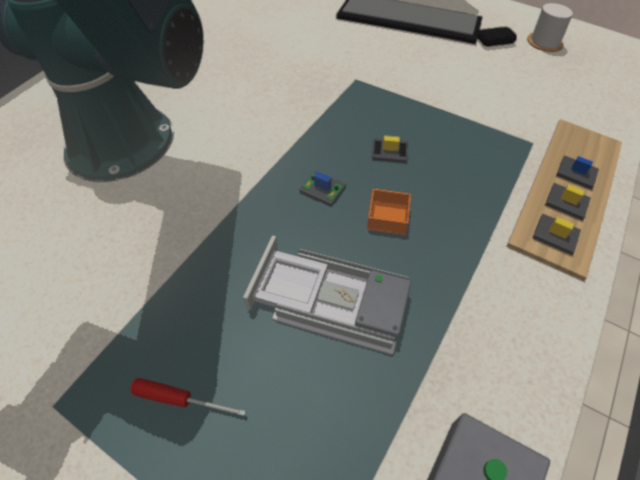

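Top view: the blue carrier is at (232,277) with its x roughly along the image's vertical, the yellow one at (145,243) and the pot at (229,200). The dock is at about (340,200), its front plate running from (325,272) to (391,255), and the screwdriver is at (480,260). The scene view shows the same layout, with the blue grip at (322,182) and the front plate at (262,272).

```bash
cat > h.py <<'E'
import cv2,numpy as np
def ray(c,uv,z):
    """pixels (n,2) -> world xy on plane z"""
    p=cv2.undistortPoints(np.asarray(uv,float).reshape(-1,1,2),c["camera_matrix"],c["dist_coeffs"]).reshape(-1,2)
    T=c["T"]; d=np.c_[p,np.ones(len(p))]@T[:3,:3].T; o=T[:3,3]
    return (o+d*((z-o[2])/d[:,2])[:,None])[:,:2]
def proj(c,P):
    R=c["T"][:3,:3].T; t=-R@c["T"][:3,3]
    return cv2.projectPoints(np.asarray(P,float).reshape(-1,3),cv2.Rodrigues(R)[0],t,c["camera_matrix"],c["dist_coeffs"])[0].reshape(-1,2)
def crop(c,x,y,w,h,k,name):
    cv2.imwrite(name,cv2.resize(c["pixels"][y:y+h,x:x+w,::-1],None,fx=k,fy=k,interpolation=cv2.INTER_CUBIC))
def blob(m):
    cs,_=cv2.findContours(m.astype(np.uint8),cv2.RETR_EXTERNAL,cv2.CHAIN_APPROX_NONE)
    return max(cs,key=cv2.contourArea).reshape(-1,2)
def blue(c,box):
    h=cv2.cvtColor(c["pixels"],cv2.COLOR_RGB2HSV); m=(h[...,0]>102)&(h[...,0]<128)&(h[...,1]>140)&(h[...,2]>40)
    k=np.zeros_like(m); x,y,w,hh=box; k[y:y+hh,x:x+w]=1
    return m&k,h
E
python3 - <<'E'
from h import *
t=np.load("top0.npz"); s=np.load("scene0.npz")
crop(t,205,240,60,70,8,"pics/a.png"); crop(t,270,120,140,160,4,"pics/b.png"); 
a=cv2.imread("pics/a.png");b=cv2.imread("pics/b.png")
o=np.zeros((640,1040,3),np.uint8);o[:560,:480]=a;o[:640,480:]=b; cv2.imwrite("pics/ab.png",cv2.resize(o[:, :],None,fx=.76,fy=.76,interpolation=cv2.INTER_AREA))
m,h=blue(t,(205,240,60,70)); ys,xs=np.where(m)
print(m.sum(),xs.min(),xs.max(),ys.min(),ys.max()); print(h[265:290,222:238,2])
hh=h[255:305,208:258]; print(hh[22,:,:].tolist())
E
```

```text
170 226 235 269 286
[[141 144 138 124 101  85 109 138 143 113  97  95  96 100  96 100]
 [139 143 141 143 128 117 128 138 121  98  88  88  87  85  82  91]
 [117 114 119 117 109 105 107 100  84  71  70  69  67  69  68  72]
 [ 92  89  89  90  92  96  98  92  92  94  88  69  56  62  60  65]
 [ 95  92  89 111 138 145 147 147 149 150 139  83  60  59  61  61]
 [ 92  90  91 123 156 161 162 162 164 166 153  92  58  59  62  61]
 [ 91  90  88 119 157 161 161 161 161 164 151  90  55  60  57  59]
 [ 93  91  90 118 153 160 158 158 161 165 152  94  58  58  57  65]
 [ 94  93  88 116 151 162 160 160 161 163 152  93  58  59  61  62]
 [ 90  90  89 116 153 162 161 160 162 163 151  94  58  61  61  63]
 [ 92  93  88 111 151 163 161 164 162 164 152  95  57  57  59  60]
 [ 91  91  89 110 151 162 160 160 161 165 151  97  56  57  60  63]
 [ 93  92  89 104 152 161 163 161 163 165 154  98  57  59  63  62]
 [ 91  89  88 103 153 162 162 162 162 166 156  99  62  60  63  62]
 [ 93  92  88 100 152 164 163 162 163 167 158 105  57  57  63  59]
 [ 94  93  90  96 150 163 162 162 162 166 162 105  63  59  64  61]
 [ 92  9
[... 656 characters left out ...]
 [94, 53, 116], [91, 51, 116], [91, 56, 114], [91, 49, 115], [97, 28, 117], [120, 5, 101], [105, 17, 89], [105, 6, 91], [110, 16, 94], [120, 14, 93], [100, 16, 93], [135, 6, 92], [0, 0, 89], [111, 93, 104], [108, 169, 152], [108, 188, 161], [108, 178, 163], [108, 181, 161], [108, 174, 163], [108, 178, 165], [108, 184, 154], [108, 195, 98], [109, 224, 57], [110, 147, 59], [111, 28, 63], [135, 8, 62], [110, 13, 59], [110, 13, 61], [128, 11, 89], [102, 14, 93], [115, 16, 96], [98, 11, 89], [120, 16, 94], [125, 16, 96], [105, 16, 95], [108, 14, 93], [108, 27, 47], [94, 50, 81], [95, 49, 120], [90, 45, 120], [94, 49, 119], [91, 46, 117], [91, 47, 119], [93, 47, 119], [93, 49, 119], [91, 45, 118]]
```

View pics/ab.png

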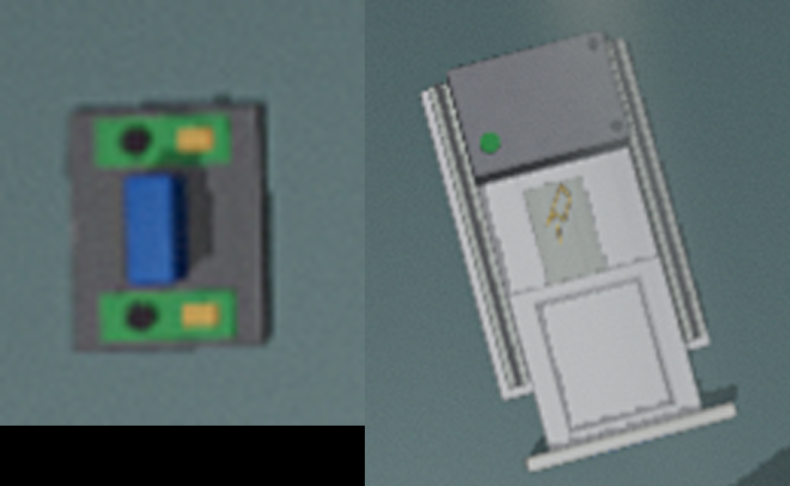

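The left crop shows the carrier with its blue grip turned only about 3° from world x. The right crop shows the pocket outline corners at about (537,305), (640,278), (673,402) and (570,430). The front plate top runs from (527,462) to (735,404).

Run:
```python
from h import *
t=np.load("top0.npz"); s=np.load("scene0.npz")
crop(s,235,225,190,140,4,"pics/sc.png")
# grip top (bright blue), z=.038
m,h=blue(t,(205,240,60,70)); mm=m&(h[...,2]>125)
k=blob(mm); M=cv2.moments(mm.astype(np.uint8),True); print("grip px",M["m10"]/M["m00"],M["m01"]/M["m00"],mm.sum())
print("grip xy",ray(t,[[M["m10"]/M["m00"],M["m01"]/M["m00"]]],.038))
ys,xs=np.where(mm); W=ray(t,np.c_[xs,ys],.038)-ray(t,[[M["m10"]/M["m00"],M["m01"]/M["m00"]]],.038); w,v=np.linalg.eigh(W.T@W); print("yaw",np.degrees(np.arctan(v[1,1]/v[0,1])))
# plate outline dark & unsaturated + green, z=.010
b=np.zeros(mm.shape,bool); b[250:305,210:255]=1
pl=b&((h[...,1]<33)|(h[...,1]>80)); pl=cv2.morphologyEx(pl.astype(np.uint8),cv2.MORPH_OPEN,np.ones((3,3)))
c=blob(pl); W=ray(t,c,.010); r=cv2.minAreaRect((W*1000).astype(np.float32)); print("plate",r)
# front plate, tray
g=cv2.cvtColor(t["pixels"],cv2.COLOR_RGB2GRAY)
P=np.array([[537,305],[640,278],[673,402],[570,430]],float); P=np.c_[(P[:,0]-365)/3.04+270-.4,P[:,1]/3.04+120-.4]
q=cv2.cornerSubPix(g,P.astype(np.float32).reshape(-1,1,2),(2,2),(-1,-1),(3,30,.01)).reshape(-1,2)
for X in(P,q):
    W=ray(t,X,.0255); print((W*1000).round(1).tolist(),W.mean(0)*1000,[ (np.linalg.norm(W[i]-W[(i+1)%4])*1000).round(1) for i in range(4)],[np.degrees(np.arctan2(*(a[::-1]))).round(2) for a in (W[1]-W[0],W[2]-W[1],W[2]-W[3],W[3]-W[0])])
```

```text
grip px 229.024 277.432 125
grip xy [[0.46153762 0.10514441]]
yaw -0.14233534165283185
plate ((461.9945068359375, 104.83792114257812), (70.6523208618164, 58.41002655029297), 1.0623583793640137)
[[560.2, -67.6], [574.9, -128.8], [501.2, -146.0], [486.3, -85.1]] [ 530.6374609  -106.87152052] [np.float64(63.0), np.float64(75.6), np.float64(62.8), np.float64(75.9)] [np.float64(-76.47), np.float64(-166.86), np.float64(-76.21), np.float64(-166.69)]
[[560.8, -65.7], [576.5, -128.1], [501.2, -146.0], [486.3, -85.1]] [ 531.19571225 -106.21670659] [np.float64(64.4), np.float64(77.4), np.float64(62.8), np.float64(77.0)] [np.float64(-75.9), np.float64(-166.63), np.float64(-76.21), np.float64(-165.41)]
```

View pics/sc.png

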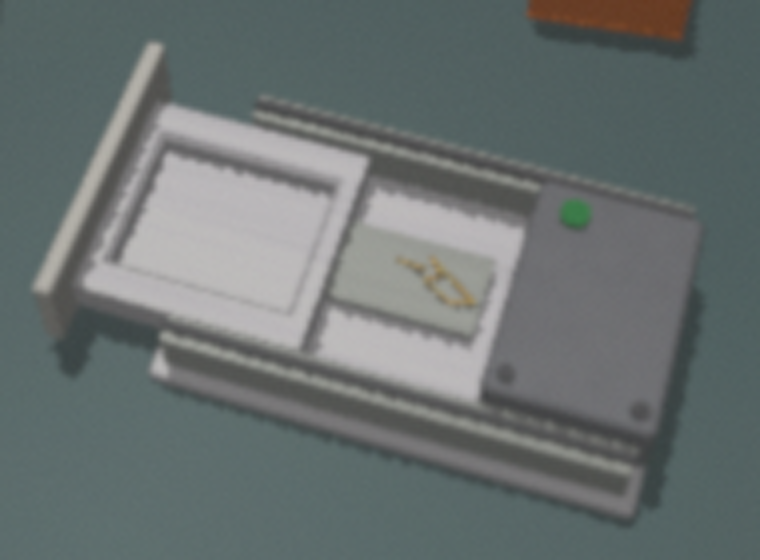

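Run:
```python
from h import *
from station import robot
t=np.load("top0.npz"); s=np.load("scene0.npz")
f=lambda P:np.c_[(np.array(P,float)[:,0]-365)/3.04+269.6,np.array(P,float)[:,1]/3.04+119.6]
g=lambda P:np.array(P,float)/4+[234.6,224.6]
for n,W in(("top front",ray(t,f([[527,460],[735,404]]),.046)),("scene front",ray(s,g([[148,43],[37,290]]),.046)),
 ("latch top",ray(t,f([[448,73],[604,33],[632,147],[480,182]]),.042)),("latch scene",ray(s,g([[543,185],[700,222],[652,428],[484,396]]),.042)),("LED",np.r_[ray(t,f([[490,143]]),.043),ray(s,g([[575,213]]),.043)])):
    d=W[1]-W[0]; print(n,(W*1000).round(1).tolist(),(W.mean(0)*1000).round(1),np.degrees(np.arctan2(d[1],d[0])).round(1))
s_=ray(s,g([[163,150],[341,190],[293,312],[118,265]]),.0155); print("scene floor",(s_*1000).round(1).tolist(),s_.mean(0)*1000)
o=robot.get_obs(); R=cv2.Rodrigues(o["ee_rot"])[0]; print(R.round(3)); print("jaw yaw",np.degrees(np.arctan2(R[1,2],R[0,2])),o["tool_pos"])
```

```text
top front [[469.4, -59.0], [498.4, -179.0]] [ 483.9 -119. ] -76.4
scene front [[462.6, -60.8], [493.5, -178.4]] [ 478.1 -119.6] -75.3
latch top [[696.3, -18.3], [718.9, -110.6], [649.9, -124.8], [630.9, -35.7]] [674.  -72.3] -76.3
latch scene [[635.1, -34.7], [695.7, -18.0], [717.5, -106.2], [659.0, -126.6]] [676.8 -71.4] 15.4
LED [[653.6, -42.0], [652.0, -40.2]] [652.8 -41.1] 132.5
scene floor [[484.8, -86.5], [559.1, -64.4], [572.4, -122.5], [500.8, -141.3]] [ 529.29539034 -103.66125407]
[[-0.946 -0.     0.325]
 [-0.325  0.002 -0.946]
 [-0.    -1.    -0.002]]
jaw yaw -71.04846316983644 [ 0.19476091 -0.56684713  0.22190473]
```

Request:
apply_moves([
  {"dp":[0.022,0.055,0],"rot":[0,0,-1.85],"fingers":-1},
  {"dp":[0.022,0.055,0],"rot":[0,0,-1.85],"fingers":-1},
  {"dp":[0.022,0.055,0],"rot":[0,0,-1.85],"fingers":-1},
  {"dp":[0.022,0.055,0],"rot":[0,0,-1.85],"fingers":-1},
  {"dp":[0.022,0.055,0],"rot":[0,0,-1.85],"fingers":-1},
  {"dp":[0.022,0.055,0],"rot":[0,0,-1.85],"fingers":-1},
  {"dp":[0.022,0.055,0],"rot":[0,0,-1.85],"fingers":-1},
  {"dp":[0.022,0.055,0],"rot":[0,0,-1.85],"fingers":-1},
  {"dp":[0.022,0.055,0],"rot":[0,0,-1.85],"fingers":-1},
  {"dp":[0.022,0.055,0],"rot":[0,0,-1.85],"fingers":-1},
])

```text
clock: 1.35
tool_pos: [0.4165, -0.0031, 0.2198]
ee_rot: [-0.016, -2.218, 2.215]
force: [1.5, -0.0, 1.3]
gripper_width: 0.0877
```

Request:
apply_moves([
  {"dp":[0.015,0.036,0],"rot":[0,0,0.4],"fingers":-1},
  {"dp":[0.015,0.036,0],"rot":[0,0,0.4],"fingers":-1},
  {"dp":[0.015,0.036,0],"rot":[0,0,0.4],"fingers":-1},
  {"dp":[0,0,-0.04],"rot":[0,0,0],"fingers":-1},
  {"dp":[0,0,-0.04],"rot":[0,0,0],"fingers":-1},
  {"dp":[0,0,-0.04],"rot":[0,0,0],"fingers":-1},
  {"dp":[0,0,-0.03],"rot":[0,0,0],"fingers":-1},
  {"dp":[0,0,0],"rot":[0,0,0],"fingers":-1},
  {"dp":[0,0,0],"rot":[0,0,0],"fingers":-1},
  {"dp":[0,0,0],"rot":[0,0,0],"fingers":-1},
])

```text
clock: 2.6
tool_pos: [0.4642, 0.1144, 0.0672]
ee_rot: [-0.014, 2.212, -2.207]
force: [-0.6, -0.7, 0.2]
gripper_width: 0.0878
```

```bash
cat > st.py <<'E'
from h import *
from station import robot
def st():
    o=robot.get_obs(); R=cv2.Rodrigues(o["ee_rot"])[0]
    print("t",round(o["clock"],2),"p",(o["tool_pos"]*1000).round(1),"jaw yaw",np.degrees(np.arctan2(R[1,2],R[0,2])).round(2),"tilt y,z",R[:,1].round(4),R[2,2].round(4),"F",o["force"].round(1),"w",o["gripper_width"].round(4)); return o
if __name__=="__main__": st()
E
python3 - <<'E'
from st import *
st(); c=robot.camera("scene"); crop(c,240,80,200,150,4,"pics/g1.png"); np.savez("scene1.npz",**c)
E
```

```text
Traceback (most recent call last):
  File "st.py", line 5, in st
    print("t",round(o["clock"],2),"p",(o["tool_pos"]*1000).round(1),"jaw yaw",np.degrees(np.arctan2(R[1,2],R[0,2])).round(2),"tilt y,z",R[:,1].round(4),R[2,2].round(4),"F",o["force"].round(1),"w",o["gripper_width"].round(4)); return o
                                                                                                                                                                                                    ^^^^^^^^^^^^^^^^^^^^^^^^
AttributeError: 'float' object has no attribute 'round'
```

```bash
sed -i 's/o\["gripper_width"\].round(4)/round(o["gripper_width"],4)/' st.py
python3 - <<'E'
from st import *
st(); c=robot.camera("scene"); crop(c,240,80,200,150,4,"pics/g1.png"); np.savez("scene1.npz",**c)
E
```

```text
t 2.6 p [464.2 114.4  67.2] jaw yaw -88.95 tilt y,z [ 0.0059  0.0025 -1.    ] -0.0024 F [-0.6 -0.7  0.2] w 0.0878
```

View pics/g1.png

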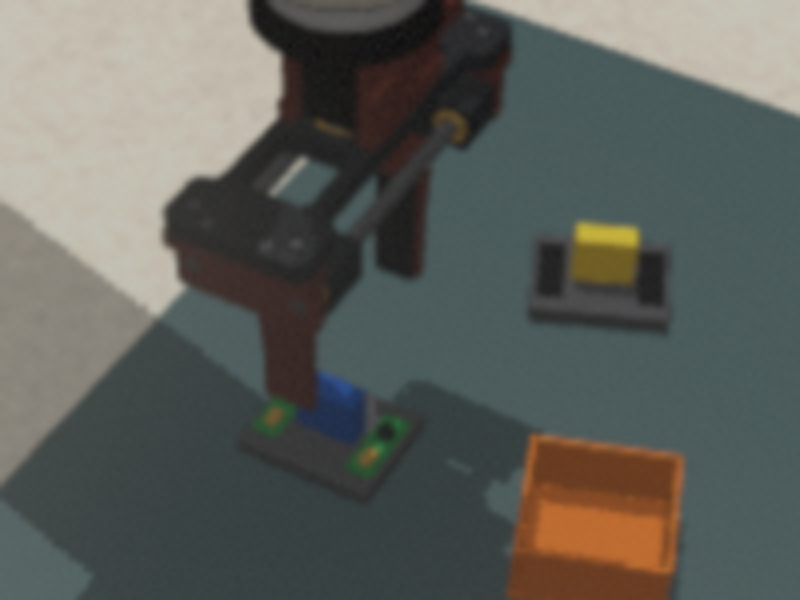

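The crop shows the jaws straddling the blue grip at (335,405), a little toward +y. I'll correct by about 9 mm and then lower.

Request:
apply_moves([
  {"dp":[-0.0025,-0.009,0],"rot":[-0.1,0.3,-0.5],"fingers":-1},
  {"dp":[0,0,0],"rot":[0,0,0],"fingers":-1},
  {"dp":[0,0,-0.012],"rot":[0,0,0],"fingers":-1},
  {"dp":[0,0,-0.012],"rot":[0,0,0],"fingers":-1},
  {"dp":[0,0,-0.008],"rot":[0,0,0],"fingers":-1},
  {"dp":[0,0,-0.008],"rot":[0,0,0],"fingers":-1},
  {"dp":[0,0,-0.004],"rot":[0,0,0],"fingers":-1},
  {"dp":[0,0,0],"rot":[0,0,0],"fingers":-1},
  {"dp":[0,0,0],"rot":[0,0,0],"fingers":-1},
  {"dp":[0,0,0],"rot":[0,0,0],"fingers":-1},
])

```text
clock: 3.9
tool_pos: [0.4627, 0.1048, 0.0214]
ee_rot: [-0.006, 2.216, -2.214]
force: [1.2, 0.6, 0.0]
gripper_width: 0.0877
```

```bash
python3 st.py
```

```text
t 3.9 p [462.7 104.8  21.4] jaw yaw -89.49 tilt y,z [ 3.4e-03  8.0e-04 -1.0e+00] -0.0008 F [1.2 0.6 0. ] w 0.0877
```

Request:
apply_moves([
  {"dp":[-0.001,0,-0.004],"rot":[0,0.2,0],"fingers":-1},
  {"dp":[0,0,-0.003],"rot":[0,0,0],"fingers":-1},
  {"dp":[0,0,0],"rot":[0,0,0],"fingers":-1},
  {"dp":[0,0,0],"rot":[0,0,0],"fingers":1},
  {"dp":[0,0,0],"rot":[0,0,0],"fingers":1},
  {"dp":[0,0,0],"rot":[0,0,0],"fingers":1},
  {"dp":[0,0,0],"rot":[0,0,0],"fingers":1},
  {"dp":[0,0,0],"rot":[0,0,0],"fingers":1},
  {"dp":[0,0,0],"rot":[0,0,0],"fingers":1},
  {"dp":[0,0,0],"rot":[0,0,0],"fingers":1},
], force=25)

```text
clock: 5.15
tool_pos: [0.4621, 0.1049, 0.0145]
ee_rot: [-0.009, 2.218, -2.216]
force: [0.4, -0.5, 0.5]
gripper_width: 0.021
```

```bash
python3 st.py
```

```text
t 5.15 p [462.1 104.9  14.5] jaw yaw -89.49 tilt y,z [ 9.e-04  9.e-04 -1.e+00] -0.0009 F [ 0.4 -0.5  0.5] w 0.021
```

Still closing; I'll finish the grip and then lift.

Request:
apply_moves([
  {"dp":[0,0,0],"rot":[0,0,0],"fingers":1},
  {"dp":[0,0,0],"rot":[0,0,0],"fingers":1},
  {"dp":[0,0,0],"rot":[0,0,0],"fingers":1},
  {"dp":[0,0,0],"rot":[0,0,0],"fingers":1},
  {"dp":[0,0,0.01],"rot":[0,0,0],"fingers":1},
  {"dp":[0,0,0.02],"rot":[0,0,0],"fingers":1},
  {"dp":[0,0,0.025],"rot":[0,0,0],"fingers":1},
  {"dp":[0,0,0.025],"rot":[0,0,0],"fingers":1},
  {"dp":[0,0,0],"rot":[0,0,0],"fingers":1},
  {"dp":[0,0,0],"rot":[0,0,0],"fingers":1},
])

```text
clock: 6.4
tool_pos: [0.46, 0.1047, 0.0974]
ee_rot: [-0.012, 2.219, -2.217]
force: [-0.0, -0.6, -2.3]
gripper_width: 0.0138
```

```bash
python3 st.py
```

```text
t 6.4 p [460.  104.7  97.4] jaw yaw -89.5 tilt y,z [-1.9e-03  7.0e-04 -1.0e+00] -0.0007 F [-0.  -0.6 -2.3] w 0.0138
```

Request:
apply_moves([
  {"dp":[0.007,-0.02,0],"rot":[0,0,1],"fingers":1},
  {"dp":[0.012,-0.034,0],"rot":[0,0,2],"fingers":1},
  {"dp":[0.012,-0.034,0],"rot":[0,0,2],"fingers":1},
  {"dp":[0.012,-0.034,0],"rot":[0,0,2],"fingers":1},
  {"dp":[0.012,-0.034,0],"rot":[0,0,2],"fingers":1},
  {"dp":[0.009,-0.027,0],"rot":[0,0,2],"fingers":1},
  {"dp":[0.005,-0.015,0],"rot":[0,0,1],"fingers":1},
  {"dp":[0,0,0],"rot":[0,0,0],"fingers":1},
  {"dp":[0,0,0],"rot":[0,0,0],"fingers":1},
  {"dp":[0,0,0],"rot":[0,0,0],"fingers":1},
])

```text
clock: 7.65
tool_pos: [0.5221, -0.0969, 0.0861]
ee_rot: [-0.261, 2.118, -2.105]
force: [0.4, -0.9, -1.7]
gripper_width: 0.0136
```

```bash
python3 st.py
```

```text
t 7.65 p [522.1 -96.9  86.1] jaw yaw -77.07 tilt y,z [-0.0214  0.0037 -0.9998] -0.0084 F [ 0.4 -0.9 -1.7] w 0.0136
```

Request:
apply_moves([
  {"dp":[0.005,-0.005,-0.008],"rot":[-0.1,-0.7,0.4],"fingers":1},
  {"dp":[0.0045,-0.004,-0.008],"rot":[-0.1,-0.5,0.2],"fingers":1},
  {"dp":[0,0,0],"rot":[0,0,0],"fingers":1},
  {"dp":[0,0,0],"rot":[0,0,0],"fingers":1},
  {"dp":[0,0,0],"rot":[0,0,0],"fingers":1},
  {"dp":[0,0,0],"rot":[0,0,0],"fingers":1},
  {"dp":[0,0,0],"rot":[0,0,0],"fingers":1},
  {"dp":[0,0,0],"rot":[0,0,0],"fingers":1},
  {"dp":[0,0,0],"rot":[0,0,0],"fingers":1},
  {"dp":[0,0,0],"rot":[0,0,0],"fingers":1},
])

```text
clock: 8.9
tool_pos: [0.532, -0.1051, 0.0692]
ee_rot: [-0.25, 2.094, -2.095]
force: [0.5, 0.5, -2.4]
gripper_width: 0.0138
```

Run:
```python
from st import *
st(); c=robot.camera("scene"); np.savez("scene2.npz",**c); d=robot.camera("top"); np.savez("top2.npz",**d)
crop(c,225,200,130,120,4,"pics/p.png"); crop(d,300,190,100,100,4,"pics/q.png")
a=cv2.imread("pics/p.png");b=cv2.imread("pics/q.png"); o=np.zeros((480,920,3),np.uint8); o[:,:520]=a;o[:400,520:]=b; cv2.imwrite("pics/pq.png",o[:,:800] if 0 else cv2.resize(o,(797,416),interpolation=cv2.INTER_AREA))
```

```text
t 8.9 p [ 532.  -105.1   69.2] jaw yaw -76.33 tilt y,z [ 1.2e-03 -1.0e-04 -1.0e+00] 0.0004 F [ 0.5  0.5 -2.4] w 0.0138
```

View pics/pq.png

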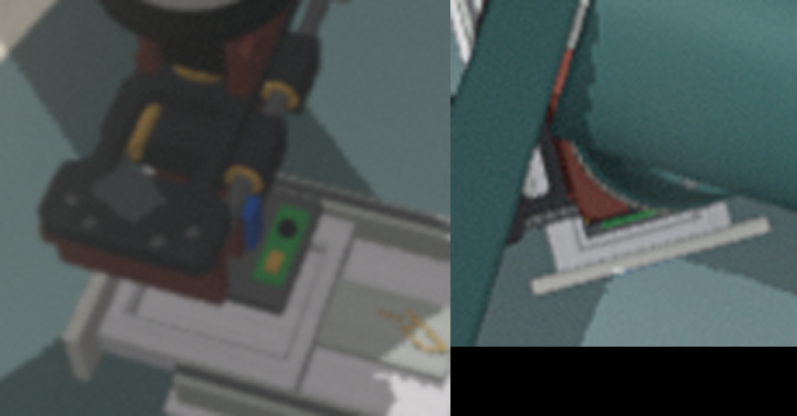

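Scene crop: the carrier's far-right plate corner is at about (283,303), with the pocket corner below it at about (287,357). The top camera is mostly blocked by the arm. I'll compare both in the scene camera.

Run:
```python
from h import *
c=np.load("scene2.npz"); k=4*797/920
f=lambda P:np.array(P,float)/k+[224.6,199.6]
y=np.radians(13.6); ex=np.array([np.cos(y),np.sin(y)]); ey=np.array([-ex[1],ex[0]])
ctr=np.array([.532,-.1051])
for n,p,z in(("carrier R corner",[283,304],.0647),("carrier far L corner",[325,197],.0647),("pocket R corner",[287,357],.0255),("pocket far L",[325,246],.0255)):
    W=ray(c,f([p]),z)[0]; print(n,(W*1000).round(1),"rel ex,ey",((W-ctr)@ex*1000).round(1),((W-ctr)@ey*1000).round(1))
# expected pixel of carrier corner and pocket corners for commanded pose
for cx,hx,hy,z in(("carrier",.036,.029,.0647),("pocket in",.0375,.0305,.0155),("pocket rim",.0375,.0305,.023),("bevel",.040,.033,.0255)):
    P=[np.r_[ctr+a*hx*ex+b*hy*ey,z] for a,b in((1,-1),(1,1),(-1,-1))]; print(cx,((proj(c,P)-[224.6,199.6])*k).round(0).tolist())
# enlarged crop with overlay of expected carrier / pocket outlines
s=6; im=cv2.resize(c["pixels"][225:325,245:345,::-1],None,fx=s,fy=s,interpolation=cv2.INTER_CUBIC)
for hx,hy,z,col in((.036,.029,.0647,(0,0,255)),(.0375,.0305,.0155,(255,0,0)),(.040,.033,.0255,(0,255,255))):
    P=[np.r_[ctr+a*hx*ex+b*hy*ey,z] for a,b in((1,-1),(1,1),(-1,1),(-1,-1))]
    cv2.polylines(im,[(((proj(c,P)-[244.6,224.6])*s)).round().astype(np.int32)],True,col,1)
cv2.imwrite("pics/ov.png",im)
```

```text
carrier R corner [ 571.8 -123.1] rel ex,ey 34.4 -26.9
carrier far L corner [558.3 -66.7] rel ex,ey 34.6 31.1
pocket R corner [ 574.9 -127.1] rel ex,ey 36.5 -31.5
pocket far L [558.9 -68.4] rel ex,ey 34.8 29.4
carrier [[285.0, 309.0], [327.0, 201.0], [130.0, 265.0]]
pocket in [[290.0, 366.0], [331.0, 257.0], [137.0, 322.0]]
pocket rim [[290.0, 358.0], [331.0, 248.0], [136.0, 314.0]]
bevel [[293.0, 362.0], [338.0, 243.0], [128.0, 314.0]]
```

View pics/ov.png

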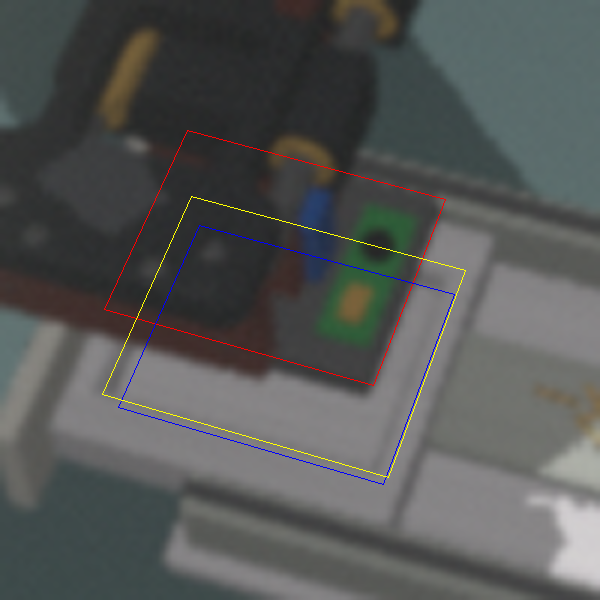

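The overlay suggests the carrier matches its expected outline to about 1 mm, while the pocket's dark line lies up to 3 mm from my guess toward +y. Averaged intensity profiles across the edges should settle it.

Run:
```python
from h import *
y=np.radians(13.6); ex=np.array([np.cos(y),np.sin(y)]); ey=np.array([-ex[1],ex[0]]); ctr=np.array([.532,-.1051])
def prof(c,ax,lo,hi,a,b,z):
    g=cv2.cvtColor(c["pixels"],cv2.COLOR_RGB2GRAY).astype(np.float32)
    S=np.arange(lo,hi+.1,1.); U=np.linspace(a,b,60); out=[]
    for s in S:
        P=[np.r_[ctr+((s*ex+u*ey) if ax=="x" else (u*ex+s*ey))/1000,z] for u in U]
        q=proj(c,P).astype(np.float32); out.append(cv2.remap(g,q[:,:1].copy(),q[:,1:].copy(),cv2.INTER_LINEAR).mean())
    return " ".join(f"{int(s)}:{v:.0f}" for s,v in zip(S,out))
t=np.load("top0.npz"); s=np.load("scene0.npz"); s2=np.load("scene2.npz")
for n,c in(("top",t),("scene",s)):
    for ax,lim in(("x",22),("y",27)):
        for lo,hi in((-46 if ax=="x" else -40,-27 if ax=="x" else -22),(28 if ax=="x" else 22,48 if ax=="x" else 40)):
            print(n,ax,prof(c,ax,lo,hi,-lim,lim,.0255))
    print(n,"front plate z46",prof(c,"x",-62,-40,-55,55,.046)); 
    print(n,"front plate ends",prof(c,"y",-70,-55,-53.5,-48.5,.046),"|",prof(c,"y",55,70,-53.5,-48.5,.046))
print("carrier x",prof(s2,"x",26,44,-22,10,.0647)); print("carrier y",prof(s2,"y",-40,-20,12,32,.0647))
```

```text
top x -46:148 -45:162 -44:174 -43:177 -42:169 -41:156 -40:146 -39:148 -38:159 -37:172 -36:181 -35:184 -34:185 -33:185 -32:184 -31:184 -30:184 -29:184 -28:184 -27:184
top x 28:184 29:184 30:184 31:185 32:185 33:180 34:169 35:159 36:154 37:157 38:167 39:176 40:182 41:185 42:185 43:184 44:178 45:167 46:157 47:154 48:157
top y -40:179 -39:179 -38:179 -37:180 -36:179 -35:173 -34:163 -33:151 -32:142 -31:148 -30:164 -29:176 -28:181 -27:181 -26:181 -25:181 -24:181 -23:181 -22:181
top y 22:186 23:186 24:186 25:187 26:185 27:175 28:159 29:148 30:146 31:157 32:174 33:183 34:186 35:186 36:186 37:186 38:186 39:186 40:186
top front plate z46 -62:109 -61:108 -60:107 -59:106 -58:111 -57:132 -56:157 -55:176 -54:184 -53:186 -52:183 -51:175 -50:159 -49:141 -48:128 -47:126 -46:133 -45:144 -44:155 -43:159 -42:155 -41:148 -40:143
top front plate ends -70:104 -69:105 -68:105 -67:104 -66:103 -65:101 -64:110 -63:132 -62:151 -61:164 -60:167 -59:166 -58:165 -57:165 -56:166 -55:166 | 55:167 56:168 57:169 58:167 59:147 60:126 61:111 62:106 63:108 64:110 65:111 66:111 67:111 68:112 69:111 70:110
scene x -46:146 -
[... 651 characters left out ...]
59:104 -58:117 -57:136 -56:156 -55:168 -54:173 -53:172 -52:166 -51:151 -50:130 -49:108 -48:92 -47:85 -46:84 -45:85 -44:90 -43:98 -42:106 -41:115 -40:124
scene front plate ends -70:97 -69:96 -68:95 -67:95 -66:95 -65:97 -64:103 -63:113 -62:125 -61:137 -60:143 -59:145 -58:147 -57:147 -56:147 -55:146 | 55:142 56:142 57:142 58:139 59:133 60:124 61:112 62:103 63:98 64:96 65:95 66:95 67:95 68:95 69:95 70:95
carrier x 26:75 27:74 28:73 29:72 30:71 31:68 32:66 33:63 34:65 35:76 36:94 37:112 38:122 39:125 40:125 41:125 42:124 43:122 44:124
carrier y -40:132 -39:132 -38:131 -37:132 -36:132 -35:129 -34:120 -33:103 -32:83 -31:67 -30:60 -29:60 -28:63 -27:65 -26:65 -25:65 -24:65 -23:65 -22:65 -21:65 -20:66
```

```bash
cat > pr.py <<'E'
from h import *
def prof(c,ctr,yaw,ax,lo,hi,a,b,z,st=1.):
    y=np.radians(yaw); ex=np.array([np.cos(y),np.sin(y)]); ey=np.array([-ex[1],ex[0]]); ctr=np.array(ctr)
    g=cv2.cvtColor(c["pixels"],cv2.COLOR_RGB2GRAY).astype(np.float32)
    S=np.arange(lo,hi+.1,st); U=np.linspace(a,b,60); out=[]
    for s in S:
        P=[np.r_[ctr+((s*ex+u*ey) if ax=="x" else (u*ex+s*ey))/1000,z] for u in U]
        q=proj(c,P).astype(np.float32); out.append(cv2.remap(g,q[:,:1].copy(),q[:,1:].copy(),cv2.INTER_LINEAR).mean())
    return " ".join(f"{int(s)}:{v:.0f}" for s,v in zip(S,out))
E
python3 - <<'E'
from pr import *
t=np.load("top0.npz"); s=np.load("scene0.npz"); s2=np.load("scene2.npz"); C=(.4621,.1049)
for n,c in(("top",t),("scene",s)):
  for lo,hi in((-44,-30),(28,44)):
    print(n,"x",prof(c,C,.5,"x",lo,hi,-24,24,.010)," BOT",prof(c,C,.5,"x",lo,hi,-24,24,0))
  for lo,hi in((-38,-22),(22,38)):
    print(n,"y",prof(c,C,.5,"y",lo,hi,-30,30,.010)," BOT",prof(c,C,.5,"y",lo,hi,-30,30,0))
D=(.532,-.1051)
for u in((-26,-16),(-16,-6),(-6,4),(4,14),(14,24)): print("s2 x at ey",u,prof(s2,D,13.6,"x",28,42,*u,.0547))
for u in((2,10),(10,18),(18,26),(26,32)): print("s2 y at ex",u,prof(s2,D,13.6,"y",-34,-18,*u,.0547))
E
```

```text
top x -44:112 -43:112 -42:112 -41:112 -40:112 -39:112 -38:109 -37:102 -36:93 -35:91 -34:95 -33:100 -32:104 -31:106 -30:105  BOT -44:112 -43:112 -42:112 -41:112 -40:112 -39:111 -38:106 -37:97 -36:92 -35:93 -34:97 -33:102 -32:105 -31:106 -30:104
top x 28:101 29:101 30:100 31:101 32:99 33:93 34:83 35:76 36:76 37:84 38:96 39:104 40:107 41:108 42:107 43:107 44:107  BOT 28:102 29:102 30:101 31:101 32:100 33:96 34:87 35:77 36:75 37:80 38:91 39:101 40:107 41:108 42:108 43:107 44:107
top y -38:111 -37:111 -36:111 -35:112 -34:112 -33:112 -32:103 -31:82 -30:61 -29:54 -28:72 -27:89 -26:92 -25:91 -24:91 -23:90 -22:90  BOT -38:111 -37:111 -36:111 -35:111 -34:111 -33:112 -32:112 -31:108 -30:91 -29:68 -28:53 -27:63 -26:84 -25:91 -24:92 -23:91 -22:91
top y 22:91 23:89 24:89 25:89 26:89 27:89 28:92 29:98 30:103 31:107 32:109 33:109 34:109 35:108 36:108 37:108 38:108  BOT 22:95 23:93 24:91 25:89 26:89 27:89 28:89 29:89 30:92 31:97 32:102 33:106 34:108 35:109 36:109 37:108 38:108
scene x -44:91 -43:91 -42:91 -41:90 -40:90 -39:89 -38:88 -37:87 -36:87 -35:88 -34:88 -33:89 -32:88 -31:88 -30:88  BOT -44:89 
[... 1255 characters left out ...]
22
s2 x at ey (14, 24) 28:70 29:68 30:65 31:63 32:67 33:80 34:99 35:117 36:127 37:130 38:131 39:131 40:131 41:131 42:131
s2 y at ex (2, 10) -34:131 -33:128 -32:121 -31:109 -30:95 -29:84 -28:73 -27:64 -26:58 -25:55 -24:55 -23:55 -22:56 -21:56 -20:55 -19:56 -18:58
s2 y at ex (10, 18) -34:132 -33:132 -32:132 -31:132 -30:130 -29:122 -28:107 -27:86 -26:69 -25:61 -24:59 -23:62 -22:64 -21:65 -20:65 -19:65 -18:65
s2 y at ex (18, 26) -34:131 -33:131 -32:132 -31:132 -30:130 -29:122 -28:106 -27:86 -26:70 -25:60 -24:60 -23:62 -22:64 -21:65 -20:65 -19:65 -18:65
s2 y at ex (26, 32) -34:132 -33:131 -32:132 -31:132 -30:130 -29:123 -28:107 -27:88 -26:71 -25:62 -24:61 -23:63 -22:64 -21:65 -20:65 -19:66 -18:65
```

Request:
apply_moves([
  {"dp":[-0.0003,-0.002,0],"rot":[0,0,0],"fingers":1},
  {"dp":[0,0,-0.006],"rot":[0,0,0],"fingers":1},
  {"dp":[0,0,-0.006],"rot":[0,0,0],"fingers":1},
  {"dp":[0,0,-0.004],"rot":[0,0,0],"fingers":1},
  {"dp":[0,0,-0.003],"rot":[0,0,0],"fingers":1},
  {"dp":[0,0,-0.002],"rot":[0,0,0],"fingers":1},
  {"dp":[0,0,0],"rot":[0,0,0],"fingers":1},
  {"dp":[0,0,0],"rot":[0,0,0],"fingers":1},
  {"dp":[0,0,0],"rot":[0,0,0],"fingers":1},
  {"dp":[0,0,0],"rot":[0,0,0],"fingers":1},
])

```text
clock: 10.25
tool_pos: [0.5317, -0.1073, 0.0466]
ee_rot: [-0.25, 2.094, -2.095]
force: [0.2, -0.2, -2.3]
gripper_width: 0.0141
```

```bash
python3 st.py
```

```text
t 10.25 p [ 531.7 -107.3   46.6] jaw yaw -76.34 tilt y,z [ 0.001 -0.    -1.   ] 0.0002 F [ 0.2 -0.2 -2.3] w 0.0141
```

Run:
```python
from pr import *
from st import *
c=robot.camera("scene"); np.savez("scene3.npz",**c); D=(.5317,-.1073); s=np.load("scene0.npz")
for u in((-26,-16),(-6,4)): print("carrier x",prof(c,D,13.6,"x",28,42,*u,.0321))
for u in((10,18),(18,28)): print("carrier y",prof(c,D,13.6,"y",-38,-20,*u,.0321))
print("pocket x",prof(s,D,13.6,"x",30,50,-22,22,.024)); print("pocket y",prof(s,D,13.6,"y",-40,-24,-27,27,.024))
print("pocket y, now",prof(c,D,13.6,"y",-40,-24,-27,0,.024))
crop(c,245,225,100,100,6,"pics/c3.png")
```

```text
carrier x 28:65 29:64 30:64 31:65 32:69 33:83 34:103 35:120 36:126 37:124 38:122 39:124 40:128 41:132 42:133
carrier x 28:72 29:69 30:66 31:64 32:67 33:79 34:98 35:115 36:123 37:124 38:122 39:124 40:127 41:130 42:131
carrier y -38:130 -37:129 -36:129 -35:127 -34:124 -33:124 -32:128 -31:130 -30:128 -29:121 -28:105 -27:86 -26:70 -25:62 -24:60 -23:62 -22:64 -21:65 -20:65
carrier y -38:130 -37:130 -36:129 -35:127 -34:124 -33:124 -32:128 -31:130 -30:128 -29:121 -28:106 -27:87 -26:71 -25:62 -24:61 -23:63 -22:65 -21:65 -20:66
pocket x 30:185 31:185 32:185 33:184 34:181 35:175 36:167 37:166 38:171 39:179 40:183 41:184 42:182 43:175 44:160 45:137 46:116 47:109 48:117 49:130 50:141
pocket y -40:184 -39:184 -38:184 -37:183 -36:183 -35:182 -34:183 -33:182 -32:180 -31:176 -30:171 -29:173 -28:179 -27:183 -26:185 -25:186 -24:187
pocket y, now -40:130 -39:130 -38:130 -37:130 -36:129 -35:128 -34:128 -33:128 -32:124 -31:113 -30:96 -29:77 -28:62 -27:54 -26:51 -25:51 -24:51
```

View pics/c3.png

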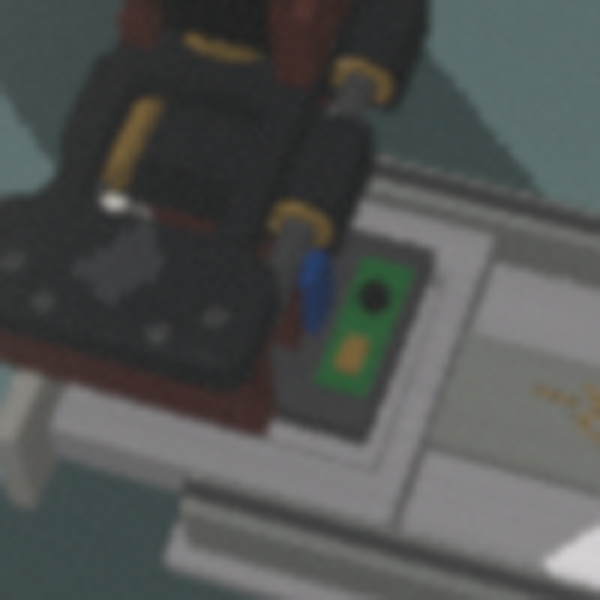

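The carrier sits 6 mm above the rim, and its near edges line up with the pocket line to within about 1 mm. I'll lower it in small steps while watching the force.

Request:
apply_moves([
  {"dp":[0,0.0003,-0.002],"rot":[0,0,0],"fingers":1},
  {"dp":[0,0,-0.002],"rot":[0,0,0],"fingers":1},
  {"dp":[0,0,-0.001],"rot":[0,0,0],"fingers":1},
  {"dp":[0,0,-0.001],"rot":[0,0,0],"fingers":1},
  {"dp":[0,0,-0.001],"rot":[0,0,0],"fingers":1},
  {"dp":[0,0,-0.001],"rot":[0,0,0],"fingers":1},
  {"dp":[0,0,0],"rot":[0,0,0],"fingers":1},
  {"dp":[0,0,0],"rot":[0,0,0],"fingers":1},
  {"dp":[0,0,0],"rot":[0,0,0],"fingers":1},
  {"dp":[0,0,0],"rot":[0,0,0],"fingers":1},
])

```text
clock: 11.55
tool_pos: [0.5317, -0.107, 0.0381]
ee_rot: [-0.25, 2.094, -2.095]
force: [-0.4, -0.3, -2.1]
gripper_width: 0.0134
```

```bash
python3 st.py
```

```text
t 11.55 p [ 531.7 -107.    38.1] jaw yaw -76.33 tilt y,z [ 1.1e-03 -1.0e-04 -1.0e+00] 0.0003 F [-0.4 -0.3 -2.1] w 0.0134
```

Bottom at about 23.6 mm, just inside the bevel, with no contact force. Continuing down.

Request:
apply_moves([
  {"dp":[0,0,-0.001],"rot":[0,0,0],"fingers":1},
  {"dp":[0,0,-0.001],"rot":[0,0,0],"fingers":1},
  {"dp":[0,0,-0.001],"rot":[0,0,0],"fingers":1},
  {"dp":[0,0,-0.001],"rot":[0,0,0],"fingers":1},
  {"dp":[0,0,0],"rot":[0,0,0],"fingers":1},
  {"dp":[0,0,0],"rot":[0,0,0],"fingers":1},
  {"dp":[0,0,0],"rot":[0,0,0],"fingers":1},
  {"dp":[0,0,0],"rot":[0,0,0],"fingers":1},
  {"dp":[0,0,0],"rot":[0,0,0],"fingers":1},
  {"dp":[0,0,0],"rot":[0,0,0],"fingers":1},
])

```text
clock: 12.8
tool_pos: [0.5318, -0.107, 0.0338]
ee_rot: [-0.25, 2.094, -2.095]
force: [0.3, 0.4, -2.7]
gripper_width: 0.0141
```

```bash
python3 st.py
```

```text
t 12.8 p [ 531.8 -107.    33.8] jaw yaw -76.34 tilt y,z [ 1.2e-03 -1.0e-04 -1.0e+00] 0.0004 F [ 0.3  0.4 -2.7] w 0.0141
```

Request:
apply_moves([
  {"dp":[0,0,-0.001],"rot":[0,0,0],"fingers":1},
  {"dp":[0,0,-0.001],"rot":[0,0,0],"fingers":1},
  {"dp":[0,0,-0.0007],"rot":[0,0,0],"fingers":1},
  {"dp":[0,0,0],"rot":[0,0,0],"fingers":1},
  {"dp":[0,0,-0.0005],"rot":[0,0,0],"fingers":1},
  {"dp":[0,0,0],"rot":[0,0,0],"fingers":1},
  {"dp":[0,0,0],"rot":[0,0,0],"fingers":1},
  {"dp":[0,0,0],"rot":[0,0,0],"fingers":1},
  {"dp":[0,0,0],"rot":[0,0,0],"fingers":1},
  {"dp":[0,0,0],"rot":[0,0,0],"fingers":1},
])

```text
clock: 14.05
tool_pos: [0.5318, -0.107, 0.0304]
ee_rot: [-0.25, 2.094, -2.095]
force: [0.2, 0.6, -1.5]
gripper_width: 0.0142
```

```bash
python3 st.py
```

```text
t 14.05 p [ 531.8 -107.    30.4] jaw yaw -76.33 tilt y,z [ 1.3e-03 -1.0e-04 -1.0e+00] 0.0004 F [ 0.2  0.6 -1.5] w 0.0142
```

Request:
apply_moves([
  {"dp":[0,0,-0.0005],"rot":[0,0,0],"fingers":1},
  {"dp":[0,0,0],"rot":[0,0,0],"fingers":1},
  {"dp":[0,0,0],"rot":[0,0,0],"fingers":0.3},
  {"dp":[0,0,0],"rot":[0,0,0],"fingers":0.3},
  {"dp":[0,0,0],"rot":[0,0,0],"fingers":0.3},
  {"dp":[0,0,0],"rot":[0,0,0],"fingers":0.3},
  {"dp":[0,0,0],"rot":[0,0,0],"fingers":0.3},
  {"dp":[0,0,0],"rot":[0,0,0],"fingers":0.3},
  {"dp":[0,0,0],"rot":[0,0,0],"fingers":0.3},
  {"dp":[0,0,0],"rot":[0,0,0],"fingers":0.3},
])

```text
clock: 15.3
tool_pos: [0.5326, -0.1073, 0.0305]
ee_rot: [-0.248, 2.093, -2.095]
force: [-0.8, 0.3, 0.4]
gripper_width: 0.0306
```

```bash
python3 st.py
```

```text
t 15.3 p [ 532.6 -107.3   30.5] jaw yaw -76.34 tilt y,z [ 2.8e-03 -6.0e-04 -1.0e+00] 0.0013 F [-0.8  0.3  0.4] w 0.0306
```

Request:
apply_moves([
  {"dp":[0,0,0.01],"rot":[0,0,0],"fingers":0.3},
  {"dp":[0,0,0.025],"rot":[0,0,0],"fingers":0.3},
  {"dp":[0,0,0.025],"rot":[0,0,0],"fingers":0.3},
  {"dp":[0,0,0.015],"rot":[0,0,0],"fingers":0.3},
  {"dp":[-0.02,-0.005,0],"rot":[0,0,0],"fingers":1},
  {"dp":[-0.028,-0.007,0],"rot":[0,0,0],"fingers":1},
  {"dp":[-0.028,-0.007,0],"rot":[0,0,0],"fingers":1},
  {"dp":[-0.012,-0.002,0],"rot":[0,0,0],"fingers":1},
  {"dp":[0,0,0],"rot":[0,0,0],"fingers":1},
  {"dp":[0,0,0],"rot":[0,0,0],"fingers":1},
])

```text
clock: 16.55
tool_pos: [0.4449, -0.129, 0.1117]
ee_rot: [-0.243, 2.088, -2.095]
force: [0.3, -0.1, 0.1]
gripper_width: 0.0003
```

Run:
```python
from st import *
st(); c=robot.camera("scene"); np.savez("scene4.npz",**c); d=robot.camera("top"); 
crop(c,235,215,110,100,6,"pics/p.png"); crop(d,300,190,100,100,4,"pics/q.png")
a=cv2.resize(cv2.imread("pics/p.png"),(440,400),interpolation=cv2.INTER_AREA);b=cv2.imread("pics/q.png"); cv2.imwrite("pics/seat.png",np.hstack([a,b])[:,:800])
```

```text
t 16.55 p [ 444.9 -129.   111.7] jaw yaw -76.33 tilt y,z [ 0.008  -0.0023 -1.    ] 0.0041 F [ 0.3 -0.1  0.1] w 0.0003
```

View pics/seat.png

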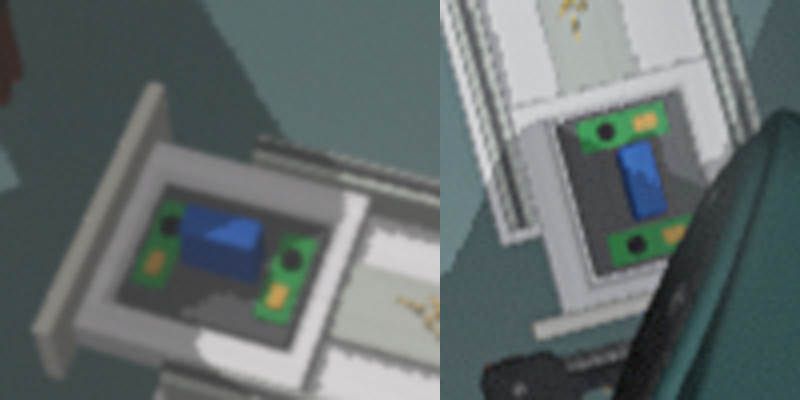

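Both views show the carrier flat and level with the rim in the pocket: scene grip at (220,240), top grip at (640,180). I'll now lower the closed fingers in front of the plate.

Request:
apply_moves([
  {"dp":[-0.002,0,-0.015],"rot":[0.1,0.4,0],"fingers":1},
  {"dp":[0,0,-0.022],"rot":[0,0,0],"fingers":1},
  {"dp":[0,0,-0.022],"rot":[0,0,0],"fingers":1},
  {"dp":[0,0,-0.013],"rot":[0,0,0],"fingers":1},
  {"dp":[0,0,-0.005],"rot":[0,0,0],"fingers":1},
  {"dp":[0,0,0],"rot":[0,0,0],"fingers":1},
  {"dp":[0,0,0],"rot":[0,0,0],"fingers":1},
  {"dp":[0,0,0],"rot":[0,0,0],"fingers":1},
  {"dp":[0,0,0],"rot":[0,0,0],"fingers":1},
  {"dp":[0,0,0],"rot":[0,0,0],"fingers":1},
])

```text
clock: 17.9
tool_pos: [0.4456, -0.1291, 0.0308]
ee_rot: [-0.25, 2.091, -2.094]
force: [0.1, 0.1, 0.5]
gripper_width: 0.0003
```

```bash
python3 st.py
```

```text
t 17.9 p [ 445.6 -129.1   30.8] jaw yaw -76.2 tilt y,z [ 0.0027 -0.0015 -1.    ] 0.0021 F [0.1 0.1 0.5] w 0.0003
```

Request:
apply_moves([
  {"dp":[0,0,-0.004],"rot":[-0.1,0.1,0],"fingers":1},
  {"dp":[0,0,-0.002],"rot":[0,0,0],"fingers":1},
  {"dp":[0.0049,0.0012,0],"rot":[0,0,0],"fingers":1},
  {"dp":[0.0049,0.0012,0],"rot":[0,0,0],"fingers":1},
  {"dp":[0.0039,0.0009,0],"rot":[0,0,0],"fingers":1},
  {"dp":[0.0019,0.0005,0],"rot":[0,0,0],"fingers":1},
  {"dp":[0.0019,0.0005,0],"rot":[0,0,0],"fingers":1},
  {"dp":[0.0019,0.0005,0],"rot":[0,0,0],"fingers":1},
  {"dp":[0,0,0],"rot":[0,0,0],"fingers":1},
  {"dp":[0,0,0],"rot":[0,0,0],"fingers":1},
])

```text
clock: 19.15
tool_pos: [0.4659, -0.124, 0.0243]
ee_rot: [-0.254, 2.09, -2.097]
force: [-1.2, -0.2, 0.5]
gripper_width: 0.0007
```

```bash
cat >> st.py <<'E'
    p=robot.get_obs(); ex=np.array([.972,.235,0]); print("s",((p["tool_pos"]-[.4456,-.1291,0])@ex*1000).round(1),"Fpress",(-(p["force"])@ex).round(1))
E
python3 st.py
```

```text
File "st.py", line 7
    p=robot.get_obs(); ex=np.array([.972,.235,0]); print("s",((p["tool_pos"]-[.4456,-.1291,0])@ex*1000).round(1),"Fpress",(-(p["force"])@ex).round(1))
IndentationError: unexpected indent
```

Request:
apply_moves([
  {"dp":[0.0019,0.0005,0],"rot":[0,0,0],"fingers":1},
  {"dp":[0.0019,0.0005,0],"rot":[0,0,0],"fingers":1},
  {"dp":[0.0019,0.0005,0],"rot":[0,0,0],"fingers":1},
  {"dp":[0.0019,0.0005,0],"rot":[0,0,0],"fingers":1},
  {"dp":[0.0019,0.0005,0],"rot":[0,0,0],"fingers":1},
  {"dp":[0.0019,0.0005,0],"rot":[0,0,0],"fingers":1},
  {"dp":[0.0019,0.0005,0],"rot":[0,0,0],"fingers":1},
  {"dp":[0.0019,0.0005,0],"rot":[0,0,0],"fingers":1},
  {"dp":[0.0019,0.0005,0],"rot":[0,0,0],"fingers":1},
  {"dp":[0,0,0],"rot":[0,0,0],"fingers":1},
])

```text
clock: 20.4
tool_pos: [0.4817, -0.1199, 0.0242]
ee_rot: [-0.26, 2.091, -2.099]
force: [-3.0, -3.4, 2.5]
gripper_width: 0.0006
```

```bash
sed -i '7s/^    //;6s/.*/st()/' st.py; sed -i '6,7s/^/if __name__=="__main__": /' st.py; python3 st.py
```

```text
t 20.4 p [ 481.7 -119.9   24.2] jaw yaw -76.11 tilt y,z [-0.0045 -0.0042 -1.    ] 0.003 F [-3.  -3.4  2.5] w 0.0006
s 37.3 Fpress 3.8
```

Request:
apply_moves([
  {"dp":[0.0024,0.0006,0],"rot":[0,0,0],"fingers":1},
  {"dp":[0.0024,0.0006,0],"rot":[0,0,0],"fingers":1},
  {"dp":[0.0024,0.0006,0],"rot":[0,0,0],"fingers":1},
  {"dp":[0.0024,0.0006,0],"rot":[0,0,0],"fingers":1},
  {"dp":[0.0024,0.0006,0],"rot":[0,0,0],"fingers":1},
  {"dp":[0.0024,0.0006,0],"rot":[0,0,0],"fingers":1},
  {"dp":[0.0024,0.0006,0],"rot":[0,0,0],"fingers":1},
  {"dp":[0.0024,0.0006,0],"rot":[0,0,0],"fingers":1},
  {"dp":[0.0024,0.0006,0],"rot":[0,0,0],"fingers":1},
  {"dp":[0,0,0],"rot":[0,0,0],"fingers":1},
])

```text
clock: 21.65
tool_pos: [0.4989, -0.1148, 0.0238]
ee_rot: [-0.273, 2.094, -2.101]
force: [-3.1, -3.5, 2.5]
gripper_width: 0.0003
```

```bash
python3 st.py
```

```text
t 21.65 p [ 498.9 -114.8   23.8] jaw yaw -75.99 tilt y,z [-0.0137 -0.0049 -0.9999] 0.0015 F [-3.1 -3.5  2.5] w 0.0003
s 55.2 Fpress 3.9
```

Request:
apply_moves([
  {"dp":[0.0019,0.0005,0],"rot":[0,-0.1,0],"fingers":1},
  {"dp":[0.0019,0.0005,0],"rot":[0,-0.1,0],"fingers":1},
  {"dp":[0.0019,0.0005,0],"rot":[0,-0.1,0],"fingers":1},
  {"dp":[0.0019,0.0005,0],"rot":[0,-0.1,0],"fingers":1},
  {"dp":[0.0019,0.0005,0],"rot":[0,-0.1,0],"fingers":1},
  {"dp":[0.001,0.0002,0],"rot":[0,0,0],"fingers":1},
  {"dp":[0,0,0],"rot":[0,0,0],"fingers":1},
  {"dp":[0,0,0],"rot":[0,0,0],"fingers":1},
  {"dp":[0,0,0],"rot":[0,0,0],"fingers":1},
  {"dp":[0,0,0],"rot":[0,0,0],"fingers":1},
])

```text
clock: 22.9
tool_pos: [0.5024, -0.1133, 0.0234]
ee_rot: [-0.28, 2.094, -2.102]
force: [-4.7, -3.8, 3.3]
gripper_width: 0.0007
```

```bash
python3 st.py
```

```text
t 22.9 p [ 502.4 -113.3   23.4] jaw yaw -75.85 tilt y,z [-0.0176 -0.0063 -0.9998] 0.0018 F [-4.7 -3.8  3.3] w 0.0007
s 58.9 Fpress 5.4
```

Request:
apply_moves([
  {"dp":[0.0019,0.0004,0],"rot":[0,-0.1,0],"fingers":1},
  {"dp":[0.0019,0.0004,0],"rot":[0,-0.1,0],"fingers":1},
  {"dp":[0.0019,0.0004,0],"rot":[0,-0.1,0],"fingers":1},
  {"dp":[0.0019,0.0004,0],"rot":[0,-0.1,0],"fingers":1},
  {"dp":[0.0019,0.0004,0],"rot":[0,-0.1,0],"fingers":1},
  {"dp":[0.0019,0.0004,0],"rot":[0,-0.1,0],"fingers":1},
  {"dp":[0.0019,0.0004,0],"rot":[0,-0.1,0],"fingers":1},
  {"dp":[0.0019,0.0004,0],"rot":[0,-0.1,0],"fingers":1},
  {"dp":[0.0019,0.0004,0],"rot":[0,-0.1,0],"fingers":1},
  {"dp":[0.0019,0.0004,0],"rot":[0,-0.1,0],"fingers":1},
])

```text
clock: 24.15
tool_pos: [0.511, -0.1107, 0.023]
ee_rot: [-0.284, 2.091, -2.103]
force: [-6.7, -4.9, 5.6]
gripper_width: 0.0003
```

```bash
python3 st.py
```

```text
t 24.15 p [ 511.  -110.7   23. ] jaw yaw -75.68 tilt y,z [-0.0189 -0.0078 -0.9998] 0.0029 F [-6.7 -4.9  5.6] w 0.0003
s 67.9 Fpress 7.6
```

Request:
apply_moves([
  {"dp":[0.0019,0.0004,0],"rot":[0,0,0],"fingers":1},
  {"dp":[0.0019,0.0004,0],"rot":[0,0,0],"fingers":1},
  {"dp":[0.0019,0.0004,0],"rot":[0,0,0],"fingers":1},
  {"dp":[0.0019,0.0004,0],"rot":[0,0,0],"fingers":1},
  {"dp":[0.0019,0.0004,0],"rot":[0,0,0],"fingers":1},
  {"dp":[0.0019,0.0004,0],"rot":[0,0,0],"fingers":1},
  {"dp":[0.0019,0.0004,0],"rot":[0,0,0],"fingers":1},
  {"dp":[0.0019,0.0004,0],"rot":[0,0,0],"fingers":1},
  {"dp":[0.0019,0.0004,0],"rot":[0,0,0],"fingers":1},
  {"dp":[0.0019,0.0004,0],"rot":[0,0,0],"fingers":1},
])

```text
clock: 25.4
tool_pos: [0.5145, -0.1088, 0.0227]
ee_rot: [-0.32, 2.102, -2.111]
force: [-8.2, -6.9, 7.1]
gripper_width: 0.0003
```

```bash
python3 st.py
```

```text
t 25.4 p [ 514.5 -108.8   22.7] jaw yaw -75.43 tilt y,z [-0.0472 -0.0103 -0.9988] -0.0019 F [-8.2 -6.9  7.1] w 0.0003
s 71.8 Fpress 9.6
```

Request:
apply_moves([
  {"dp":[0.002,0.0002,0.0002],"rot":[0.1,-0.5,0],"fingers":1},
  {"dp":[0.002,0.0002,0.0002],"rot":[0.1,-0.5,0],"fingers":1},
  {"dp":[0.002,0.0002,0.0002],"rot":[0.1,-0.5,0],"fingers":1},
  {"dp":[0.002,0.0002,0.0002],"rot":[0.1,-0.5,0],"fingers":1},
  {"dp":[0.002,0.0002,0.0002],"rot":[0.1,-0.5,0],"fingers":1},
  {"dp":[0.002,0.0002,0.0002],"rot":[0.1,-0.5,0],"fingers":1},
  {"dp":[0.002,0.0002,0.0002],"rot":[0.1,-0.5,0],"fingers":1},
  {"dp":[0.002,0.0002,0.0002],"rot":[0.1,-0.5,0],"fingers":1},
  {"dp":[0.002,0.0002,0.0002],"rot":[0.1,-0.5,0],"fingers":1},
  {"dp":[0.002,0.0002,0.0002],"rot":[0.1,-0.5,0],"fingers":1},
])

```text
clock: 26.65
tool_pos: [0.5155, -0.1087, 0.0221]
ee_rot: [-0.262, 2.085, -2.074]
force: [-6.9, -6.7, 4.6]
gripper_width: 0.0004
```

```bash
python3 st.py
```

```text
t 26.65 p [ 515.5 -108.7   22.1] jaw yaw -75.13 tilt y,z [ 0.0077  0.0065 -0.9999] -0.0043 F [-6.9 -6.7  4.6] w 0.0004
s 72.7 Fpress 8.3
```

Request:
apply_moves([
  {"dp":[0.0024,0.0005,0.0002],"rot":[0,-0.2,0],"fingers":1},
  {"dp":[0.0024,0.0005,0.0002],"rot":[0,-0.2,0],"fingers":1},
  {"dp":[0.0024,0.0005,0.0002],"rot":[0,-0.2,0],"fingers":1},
  {"dp":[0.0026,0.0005,0.0002],"rot":[0,-0.2,0],"fingers":1},
  {"dp":[0.0026,0.0005,0.0002],"rot":[0,-0.2,0],"fingers":1},
  {"dp":[0.0026,0.0005,0.0002],"rot":[0,-0.2,0],"fingers":1},
  {"dp":[0.0026,0.0005,0.0002],"rot":[0,-0.2,0],"fingers":1},
  {"dp":[0.0026,0.0005,0.0002],"rot":[0,-0.2,0],"fingers":1},
  {"dp":[0.0026,0.0005,0.0002],"rot":[0,-0.2,0],"fingers":1},
  {"dp":[0.0026,0.0005,0.0002],"rot":[0,-0.2,0],"fingers":1},
])

```text
clock: 27.9
tool_pos: [0.5159, -0.1086, 0.0222]
ee_rot: [-0.28, 2.08, -2.077]
force: [-9.5, -8.2, 5.7]
gripper_width: 0.0008
```

```bash
python3 st.py
```

```text
t 27.9 p [ 515.9 -108.6   22.2] jaw yaw -74.69 tilt y,z [-7.0e-04  1.4e-03 -1.0e+00] -0.0015 F [-9.5 -8.2  5.7] w 0.0008
s 73.1 Fpress 11.2
```

Request:
apply_moves([
  {"dp":[0.003,0.0002,0.0002],"rot":[0,-0.2,-0.1],"fingers":1},
  {"dp":[0.003,0.0002,0.0002],"rot":[0,-0.2,-0.1],"fingers":1},
  {"dp":[0.003,0.0002,0.0002],"rot":[0,-0.2,-0.1],"fingers":1},
  {"dp":[0.0033,0.0002,0.0002],"rot":[0,-0.2,-0.1],"fingers":1},
  {"dp":[0.0033,0.0002,0.0002],"rot":[0,-0.2,-0.1],"fingers":1},
  {"dp":[0.0033,0.0002,0.0002],"rot":[0,-0.2,-0.1],"fingers":1},
  {"dp":[0.0033,0.0002,0.0002],"rot":[0,-0.2,-0.1],"fingers":1},
  {"dp":[0.0033,0.0002,0.0002],"rot":[0,-0.2,-0.1],"fingers":1},
  {"dp":[0.0033,0.0002,0.0002],"rot":[0,-0.2,-0.1],"fingers":1},
  {"dp":[0.0033,0.0002,0.0002],"rot":[0,-0.2,-0.1],"fingers":1},
])

```text
clock: 29.15
tool_pos: [0.5158, -0.1084, 0.0224]
ee_rot: [-0.293, 2.098, -2.089]
force: [-11.0, -7.1, 8.2]
gripper_width: 0.0007
```

```bash
python3 st.py
```

```text
t 29.15 p [ 515.8 -108.4   22.4] jaw yaw -75.3 tilt y,z [-0.0222  0.0014 -0.9998] -0.007 F [-11.   -7.1   8.2] w 0.0007
s 73.1 Fpress 12.3
```

Request:
apply_moves([
  {"dp":[0.0036,0.0003,0],"rot":[0,-0.4,0],"fingers":1},
  {"dp":[0.0036,0.0003,0],"rot":[0,-0.4,0],"fingers":1},
  {"dp":[0.0038,0.0003,0],"rot":[0,-0.4,0],"fingers":1},
  {"dp":[0.0038,0.0003,0],"rot":[0,-0.4,0],"fingers":1},
  {"dp":[0.004,0.0003,0],"rot":[0,-0.4,0],"fingers":1},
  {"dp":[0.004,0.0003,0],"rot":[0,-0.4,0],"fingers":1},
  {"dp":[0.004,0.0003,0],"rot":[0,-0.4,0],"fingers":1},
  {"dp":[0.004,0.0003,0],"rot":[0,-0.4,0],"fingers":1},
  {"dp":[0.004,0.0003,0],"rot":[0,-0.4,0],"fingers":1},
  {"dp":[0.004,0.0003,0],"rot":[0,-0.4,0],"fingers":1},
])

```text
clock: 30.4
tool_pos: [0.5155, -0.106, 0.0201]
ee_rot: [-0.299, 2.095, -2.082]
force: [-12.8, -6.6, 9.8]
gripper_width: 0.0002
```

```bash
python3 st.py
```

```text
t 30.4 p [ 515.5 -106.    20.1] jaw yaw -74.81 tilt y,z [-0.0202  0.0034 -0.9998] -0.0086 F [-12.8  -6.6   9.8] w 0.0002
s 73.4 Fpress 14.0
```

14.0 N along the press direction (17.4 N total) with no further travel, so this is the stop. Backing off.

Request:
apply_moves([
  {"dp":[-0.003,-0.0007,0],"rot":[0,0,0],"fingers":1},
  {"dp":[-0.003,-0.0007,0],"rot":[0,0,0],"fingers":1},
  {"dp":[-0.005,-0.0012,0],"rot":[0,0,0],"fingers":1},
  {"dp":[-0.008,-0.002,0],"rot":[0,0,0],"fingers":1},
  {"dp":[-0.012,-0.003,0],"rot":[0,0,0],"fingers":1},
  {"dp":[-0.012,-0.003,0],"rot":[0,0,0],"fingers":1},
  {"dp":[-0.012,-0.003,0],"rot":[0,0,0],"fingers":1},
  {"dp":[-0.012,-0.003,0],"rot":[0,0,0],"fingers":1},
  {"dp":[-0.008,-0.002,0],"rot":[0,0,0],"fingers":1},
  {"dp":[0,0,0],"rot":[0,0,0],"fingers":1},
])

```text
clock: 31.65
tool_pos: [0.4351, -0.1252, 0.0201]
ee_rot: [-0.297, 2.096, -2.081]
force: [0.7, -0.6, 0.1]
gripper_width: 0.0006
```

Run:
```python
from st import *
from pr import prof
st(); c=robot.camera("scene"); np.savez("scene5.npz",**c)
for s in("scene0.npz","scene5.npz"): print(s,"front plate x (rel. pocket start)",prof(np.load(s),(.5318,-.107),13.6,"x",-62,10,-58,-42,.046,3.))
crop(c,235,200,140,120,5,"pics/lat.png")
```

```text
t 31.65 p [ 435.1 -125.2   20.1] jaw yaw -74.89 tilt y,z [-0.0197  0.0045 -0.9998] -0.0095 F [ 0.7 -0.6  0.1] w 0.0006
scene0.npz front plate x (rel. pocket start) -62:99 -59:101 -56:141 -53:173 -50:146 -47:90 -44:85 -41:106 -38:139 -35:161 -32:162 -29:161 -26:161 -23:162 -20:162 -17:162 -14:162 -11:162 -8:162 -5:162 -2:165 1:167 4:167 7:167 10:167
scene5.npz front plate x (rel. pocket start) -62:70 -59:69 -56:69 -53:69 -50:69 -47:69 -44:69 -41:70 -38:70 -35:70 -32:69 -29:70 -26:70 -23:69 -20:70 -17:70 -14:79 -11:124 -8:131 -5:105 -2:89 1:111 4:120 7:119 10:119
```

View pics/lat.png

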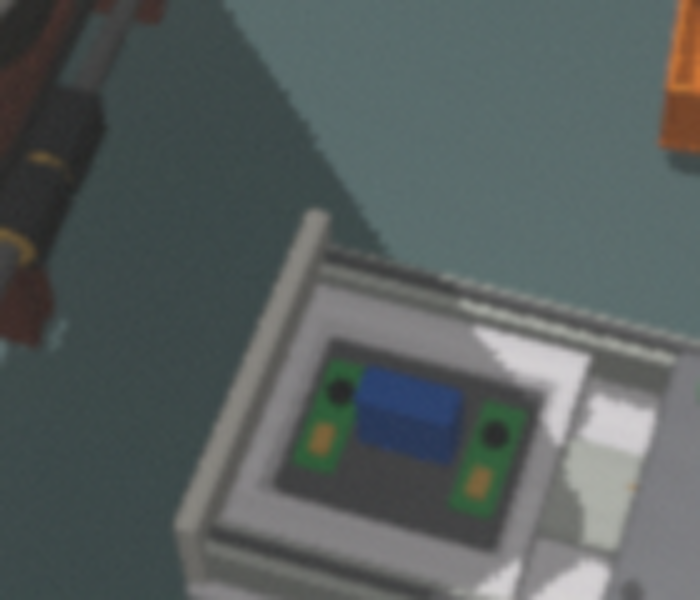

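The tray sits about 44 mm in (front edge from −56 to −12 mm), fingers clear, carrier level in its pocket with the grip at (410,410). I'll wait one call and re-measure to confirm it holds.

Request:
apply_moves([
  {"dp":[-0.005,0,0.01],"rot":[0,0,0],"fingers":1},
  {"dp":[0,0,0.01],"rot":[0,0,0],"fingers":1},
  {"dp":[0,0,0],"rot":[0,0,0],"fingers":1},
  {"dp":[0,0,0],"rot":[0,0,0],"fingers":1},
  {"dp":[0,0,0],"rot":[0,0,0],"fingers":1},
  {"dp":[0,0,0],"rot":[0,0,0],"fingers":1},
  {"dp":[0,0,0],"rot":[0,0,0],"fingers":1},
  {"dp":[0,0,0],"rot":[0,0,0],"fingers":1},
  {"dp":[0,0,0],"rot":[0,0,0],"fingers":1},
  {"dp":[0,0,0],"rot":[0,0,0],"fingers":1},
])

```text
clock: 32.95
tool_pos: [0.4319, -0.1254, 0.0416]
ee_rot: [-0.296, 2.094, -2.081]
force: [0.7, 0.1, 0.1]
gripper_width: 0.0006
```

Run:
```python
from st import *
from pr import prof
st(); c=robot.camera("scene")
print(prof(c,(.5318,-.107),13.6,"x",-20,4,-58,-42,.046)); print(prof(np.load("scene5.npz"),(.5318,-.107),13.6,"x",-20,4,-58,-42,.046))
b=np.load("scene5.npz"); print("tray area diff px",np.abs(c["pixels"][240:320,270:375].astype(int)-b["pixels"][240:320,270:375]).mean())
print(robot.sign_off())
```

```text
t 32.95 p [ 431.9 -125.4   41.6] jaw yaw -74.83 tilt y,z [-0.0176  0.0037 -0.9998] -0.0082 F [0.7 0.1 0.1] w 0.0006
-20:69 -19:69 -18:70 -17:70 -16:70 -15:72 -14:79 -13:93 -12:111 -11:124 -10:130 -9:131 -8:131 -7:126 -6:117 -5:105 -4:94 -3:89 -2:89 -1:93 0:102 1:111 2:117 3:119 4:120
-20:70 -19:70 -18:70 -17:70 -16:70 -15:72 -14:79 -13:93 -12:111 -11:124 -10:130 -9:132 -8:131 -7:126 -6:117 -5:105 -4:95 -3:90 -2:89 -1:94 0:102 1:111 2:116 3:119 4:120
tray area diff px 4.866269841269841
the job is handed in; nothing more can be done
None
```

The job is done and handed in at about 33 s on the clock. The blue-gripped carrier was set into the pocket of the pulled-out tray and released. The tray was then pressed in by its front plate once.

- **Pressing:** The tray stopped moving at about 14 N along the press direction. The highest force I read, at the end of any call, was about 17.4 N in total; force between those readings was not seen.
- **Latch:** After backing off, the tray stayed about 44 mm in. A second measurement 1.3 s later gave the same front-edge position, with nothing touching the tray.
- **Carrier:** In the last picture I viewed (31.65 s) it lies level in its pocket. I did not measure its offset from the pocket centre numerically.
- **Disagreement:** Before lowering, the robot's own position and the scene camera differed by up to about 2 mm on how the carrier lined up with the pocket. I followed the camera, and the carrier went in without contact force.
- **Tray-area comparison:** The last two pictures differed by about 5 grey levels on average around the tray. I put this down to noise or a moving shadow and did not check it.
- **Bystanders:** I did not measure the yellow carrier, the pot or the screwdriver at the end. The arm had no known contact with them.

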